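# Lock the lathe's V-rest and hold a pepper-mill blank pressed in it for boring

## Task

Get the dark walnut blank ready for boring its end on the lathe: first lock the V-rest's post by turning the red-handled collar lever clockwise to the red mark, then take the walnut blank from the rack and lay it lengthwise in the V, balanced about its middle. Finish while holding it there, pressed steadily down onto both wooden jaws with an even push of about 15 N, not just its own weight, the fingers still on it; leave the pale blank and the other things on the bench where they are.

Things in the scene. Friction and masses are not known exactly. Their poses are not given: they have to be found in the camera images.
- walnut: the dark walnut pepper-mill blank, a smooth turned cylinder 56 mm in diameter and 160 mm long, about 0.26 kg; origin at its centre, y along its length. Lies across two low battens of the rack; take it across its diameter at its middle. The battens end 24 mm below its axis
- maple: the pale maple blank of the same size, a bystander; origin at its centre, y along its length. Which slot of the rack holds which blank varies; the slots are 105 mm apart
- rack: the plywood rack, 240 (x) x 170 (y) x 26 mm high, fixed; origin at the middle of its underside, its two slots run along its y; a blank lies in it with its axis 50 mm above the bench
- lathe: the green wood lathe, fixed, its bed along its y; origin on the bench under the middle of the bed; bed top 100 mm above the bench, 100 mm wide; spindle axis 225 mm above the bench; headstock from y = +160 mm on (150 mm wide, top at 296 mm), with a drill chuck and bit whose point is at y = +54 mm; tailstock from y = -210 mm to -400 mm, top at 300 mm; the robot stands on its -x side
- v_seat (a point): fixed point of the V-rest where the blank's centre must lie when seated, on the spindle's line 225 mm above the bench; its y runs along the V (and the lathe), z up. The V is 90 degrees, opens upward, 80 mm long, its jaws' top edges are 17 mm below this point and at most 28 mm to either side; a blank centred here stays clear of the bit and the tailstock
- jaw_front: the wooden jaw of the V on the robot's side (-x), 80 mm long, fixed; the body's origin is that of the whole rest: on the bed top, 125 mm below v_seat. The blank touches it along a line 20 mm to the -x side of v_seat and 20 mm below it
- jaw_back: the wooden jaw on the far side (+x), likewise, with the same origin; contact line 20 mm to the +x side of v_seat and 20 mm below it. The rest and its jaws are rigid: a blank gripped a fraction of a mm to one side loads mostly one jaw, which is felt as a sideways force
- collar (a joint): turn of the lock collar on the V-rest's post (rad): 0 loose (lever over the white mark), grows clockwise seen from above, 1.2 locked (lever over the red mark), stop at 1.45; stays where it is left, friction 0.3 N m, that is about 3 N at the handle
- collar_grip (a point): grip point on the lever's upright red handle, a vertical cylinder of 21 mm diameter that stands 110 mm from the collar's axis; the handle reaches from 35 mm below this point to 26 mm above it, the lever arm (12 mm thick) runs from the foot of the handle to the collar. It may turn between the fingers as the lever swings
- post_axis (a point): point on the vertical axis of the collar, at the height of collar_grip; fixed, under v_seat
- glue: white glue bottle, 62 mm in diameter, 170 mm high, a bystander; origin at its underside
- wax_tin: low blue tin, 84 mm in diameter, 40 mm high, a bystander; origin at its underside
- mallet: carver's mallet lying on the bench, a round wooden head of 72 mm and a handle, 255 mm long, a bystander; origin on the bench under the middle, head towards its +x
- skew: skew chisel lying on the bench, wooden handle, 310 mm long, 26 mm high, a bystander; blade towards its +x
- offcut: pale offcut of wood, 120 x 38 x 28 mm, a bystander
- chuck_key: steel chuck key lying on the bench, T shape, 80 x 70 mm, 13 mm high, a bystander
Mind the look-alikes: they are no part of the job. What is shaped like the walnut but purple is not meant.

How it is judged:
On the way, in this order (a step that is already met when the one before it is completed fails the run):
1. the lock collar's lever stands at the red mark while the V is still empty (value of joint collar between 1.1 and 1.3 rad and distance between walnut and v_seat above 0.08 m), for 0.2 s.
2. the walnut blank is seated in the V and pressed onto both jaws (x of walnut in the frame of v_seat between -0.003 and 0.003 m and y of walnut in the frame of v_seat between -0.02 and 0.02 m and z of walnut in the frame of v_seat between -0.003 and 0.003 m and angle between the y axis of walnut and the y axis of v_seat, either way round below 0.04 rad and contact force between jaw_front and walnut between 3 and 45 N and contact force between jaw_back and walnut between 3 and 45 N and contact force between the fingers and walnut above 2 N), for 0.2 s.
At the end, for the whole second after the job is handed in: The collar reads 1.1 to 1.3 rad; the walnut blank's centre is within 3 mm of v_seat across the V and in height and within 20 mm along it, its axis within 0.04 rad of the V's; each jaw carries 3 to 45 N from the blank, the fingers push or grip it with more than 2 N, and it is still (all of step 2 and value of joint collar between 1.1 and 1.3 rad and linear speed of walnut below 0.01 m/s and contact force between walnut and rack below 0.01 N); the arm keeps its last pose, push and grip.
It fails at once if the pale maple blank is shifted by more than 25 mm (distance of maple from where it was at the start of the episode above 0.025 m).
It fails at once if one of the other things on the bench is shifted by more than 25 mm (distance of any of glue, wax_tin, mallet, skew, offcut, chuck_key from where it was at the start of the episode above 0.025 m).
It fails at once if the blank is slammed or crushed into a jaw (over 90 N) (contact force between any of jaw_front, jaw_back and walnut above 90 N).
It also fails if it takes over 64 s, if anything falls off the work surface, if the arm or the gripper's body presses on something with over 40 N, if the wrist force passes 120 N, or if a joint passes its speed limit or range.

## Robot

A 6-joint arm with a two-finger parallel gripper is mounted at the origin on the work surface. World frame = base frame: x ahead of the robot, y to its left, z up, the work surface at z = 0. Lengths are in m, angles in rad, forces in N, time in s.
With the tool pointing down it reaches from about 0.375 to 0.9 m from the base axis. Payload 3.1 kg.
Tool frame: the origin (TCP) lies at the very end of the fingers, on their centre line; the grasp point (between the pads) lies 19 mm behind it; z points along the fingers, y is the line along which they close (so a half turn about z gives the same grasp; the last joint's range is limited). The gripper opens to 85 mm and grips with 20 to 120 N. Pads are 22 mm wide; open, the fingers measure 114 mm over their backs; the gripper's body (76 mm by 85 mm) begins 54 mm behind the grasp point. The pads swing forward as they close: fully open they stand 13 mm farther back than shut.
Start: joints at [0.984, 0.527, 1.433, -0, 1.181, -0.178], TCP at [0.248, 0.573, 0.231] pointing down, gripper open.
Joint ranges: [-3.08, 3.08], [-0.75, 2.2], [0.22, 2.44], [-1.43, 4.57], [0, 2.65], [-2.85, 2.85]. Speed limits (rad/s): [2.79, 2.79, 3.14, 3.14, 3.14, 3.14].

## Interface

Orientations are given as a unit quaternion [x, y, z, w].
In Python, from bench import manip, camera, order gives the robot as it stands.
- The arm moves only by the tool send_rows, never from a script. Its argument "plan" is a list that holds one entry, the list of rows, each a list of 7 numbers: the turn, a rotation vector about the world's x, y, z in degrees, then the shift along the world's x, y, z in cm, then the opening, from 0 (shut) to 1 (fully open). A call has 1 to 5 rows; each row is the pose to reach, as a shift and turn from the pose commanded when the call began; what a row does not reach only later rows make up. A row lasts 1/8 s, in which the tool goes at most 62.5 mm and 10.7 degrees, less where a joint would pass 70% of its speed; a pose out of reach is approached as far as the arm can. A call with a gripper value outside its range is refused whole. The fingers move at their own pace and stop on an object; "force" is the grip in N (left out, the last holds). Time passes only in rows, so rows that repeat a pose let the fingers close. It gives the time, the measured TCP pose, the force, the opening and the grip force at its end, in the units of the state.
- manip.get_state(): the state, without advancing time (a new reading comes with each control period).
- camera(name): name is "scene" or "top" or "wrist"; returns a dict with "color" (384x512x3 uint8, red, green, blue), "mtx" (3x3 intrinsics, pixels), "R" (3x3) and "t" (3): a world point X has camera coordinates R X + t. Camera axes: x right, y down, z forward; pixel columns grow to the right and rows downward; lengths in m; the calibration is good to about 2 mm. A picture is of the moment at which its call begins. There is no depth.
- order.hand_in(): hands the job in; it is judged then, once.
The state is a dict: "time": time; "q": joint angles; "qvel": joint speeds; "tau": joint torques, N m; "position": TCP position; "tool_rot": TCP orientation; "contact_force": force on the tool from outside, world axes, zero at the start; "torque": the same for the moment, N m; "gripper_width": opening from 0.0 (shut) to 1.0 (fully open); "grip_force": force on a finger pad.
Only numpy, scipy, OpenCV 4.12 (cv2) and the standard library are available. Lean on these libraries where they do the work, as an engineer would, in place of code of your own. Each camera call takes 0.05 s, during which the arm holds its last target. There are 200 camera calls.

## Working session

There is one attempt and no reset: what is moved stays moved. The work goes in short steps, Python scripts to look and compute and a tool call to move; the robot and the scene stay as the last step left them, time stands still between calls to the robot, and variables do not carry over. Pictures are saved under pics/ and viewed, at most 10 in all, crops included, and the job is handed in when it is done.

Besides the shell and the picture viewer there is one more tool, called after "Request:" in YAML: its name, and indented under it one key for each argument. send_rows: Moves the arm, as the interface text tells. Its arguments: {"type":"object","properties":{"plan":{"type":"array","items":{"type":"array","items":{"type":"array","items":{"type":"number"}}}},"force":{"type":"number"}},"required":["plan"]}

```bash
mkdir -p pics
cat > h.py <<'E'
import numpy as np, cv2, json
from bench import manip, camera, order
def snap(n,f):
    c=camera(n); cv2.imwrite(f'pics/{f}.png',c['color'][:,:,::-1]); np.savez(f'pics/{f}.npz',**{k:c[k] for k in('mtx','R','t','color')}); return c
def ray(f,uv):
    d=np.load(f'pics/{f}.npz'); r=d['R'].T@np.linalg.inv(d['mtx'])@np.array([*uv,1.]); return -d['R'].T@d['t'],r
def at_z(f,uv,z):
    o,r=ray(f,uv); return o+r*(z-o[2])/r[2]
def proj(f,X):
    d=np.load(f'pics/{f}.npz'); p=d['mtx']@(d['R']@np.array(X)+d['t']); return p[:2]/p[2]
def tri(l):
    A=np.zeros((3,3));b=np.zeros(3)
    for f,uv in l:
        o,r=ray(f,uv); r=r/np.linalg.norm(r); P=np.eye(3)-np.outer(r,r); A+=P;b+=P@o
    return np.linalg.solve(A,b)
def crop(f,x0,y0,x1,y1,s,g):
    im=cv2.imread(f'pics/{f}.png')[y0:y1,x0:x1]; cv2.imwrite(f'pics/{g}.png',cv2.resize(im,None,fx=s,fy=s,interpolation=cv2.INTER_CUBIC))
E
python3 - <<'E'
from h import *
a=snap('scene','s0');b=snap('top','t0')
im=np.hstack([a['color'],b['color']])[:,:,::-1]
cv2.imwrite('pics/st.png',np.vstack([a['color'],b['color']])[:,:,::-1][:, :])
for f in('s0','t0'): print(ray(f,(256,192)))
print(manip.get_state())
E
```

```text
(array([ 1.2766237 , -0.50733761,  0.77195958]), array([-0.69344992,  0.41349516, -0.59041315]))
(array([ 0.27360506, -0.02671204,  1.34414024]), array([ 0.18522395, -0.00948283, -0.98265377]))
{'time': 0.1, 'q': array([ 9.83507011e-01,  5.28386942e-01,  1.43378382e+00, -1.41512464e-05,
        1.18139907e+00, -1.78467287e-01]), 'qvel': array([-0.00079688, -0.00071115, -0.00177007, -0.0004461 ,  0.00125031,
       -0.00047905]), 'tau': array([-4.61394575e-04, -4.43303096e+01, -1.78585339e+01, -2.45653991e-04,
        3.83893654e-03, -2.19770544e-05]), 'position': array([0.24804792, 0.57296299, 0.23041996]), 'tool_rot': array([ 2.02987736e-01,  9.79180781e-01, -9.19453821e-04, -3.63259721e-04]), 'contact_force': array([ 0.02416441,  0.00923463, -0.00406884]), 'torque': array([ 0.02173935, -0.04650223,  0.04374749]), 'grip_force': 0.0, 'gripper_width': 0.9978593287567316}
```

View pics/s0.png

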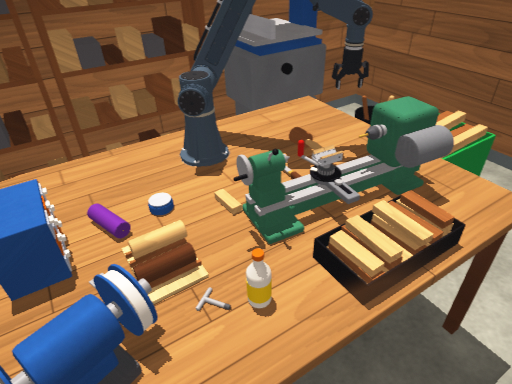

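View pics/t0.png

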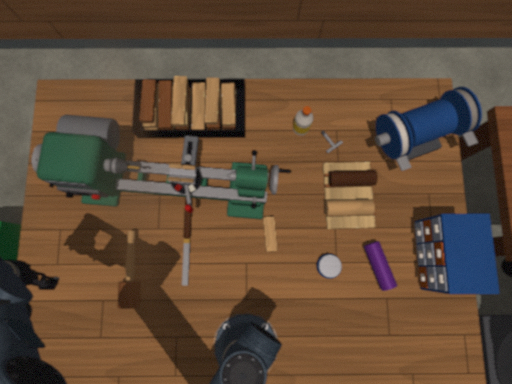

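Top view candidates for the walnut blank: the dark brown cylinder on the rack (352,178), the pale one on the rack (350,208, maple), the purple cylinder (380,265, decoy), and the brown blocks in the tray (148,105). I choose (352,178) and will check it in a close crop.

Run:
```python
from h import *
im=cv2.imread('pics/t0.png')
a=cv2.resize(im[125:245,310:400],None,fx=4,fy=4,interpolation=2)
b=cv2.resize(im[125:245,140:250],None,fx=4,fy=4,interpolation=2)
cv2.imwrite('pics/c1.png',np.hstack([a,b]))
crop('s0',230,120,400,240,4.5,'c2')
```

```text
(no output)
```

View pics/c1.png

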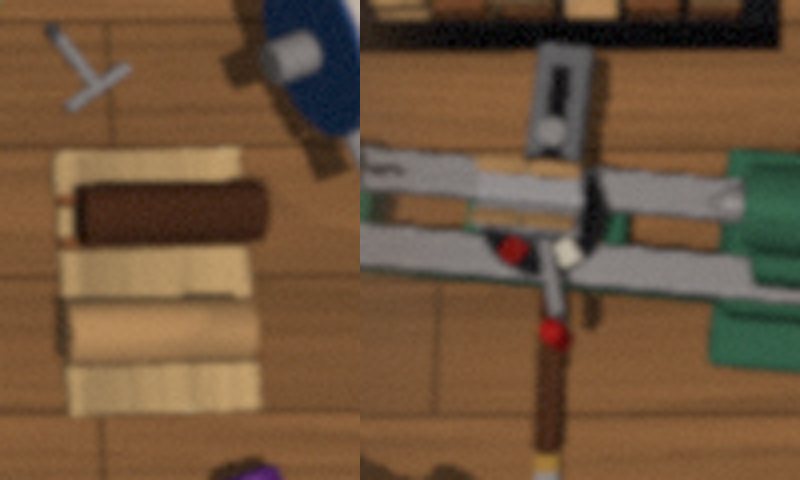

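View pics/c2.png

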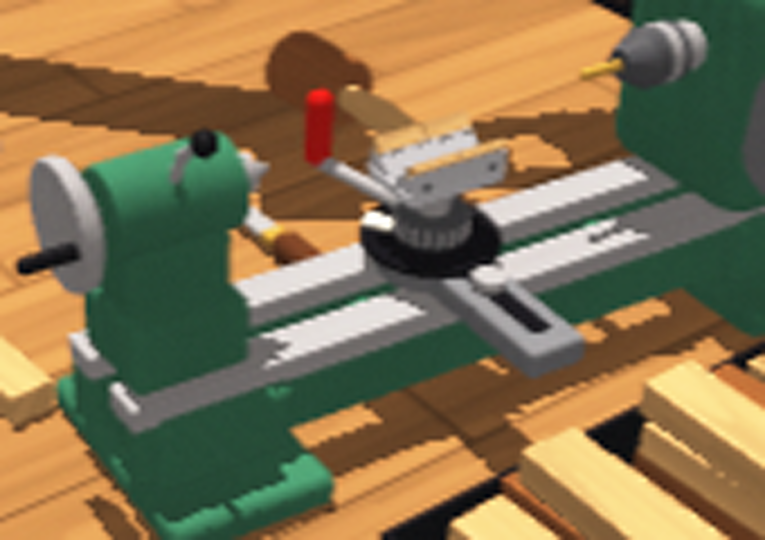

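The crop confirms the dark brown cylinder at top (353,178), ends at (329.5,178) and (376.7,177.5); the pale one is beside it. The red handle's top is at top (188,208) and scene (301,141); the red mark is at top (178.5,187.5) and the white one at (191.5,188). The jaws run around top (162..196, 164..182).

Run:
```python
from h import *
np.set_printoptions(precision=4,suppress=True)
T=lambda x,y:(140+(x-360)/4,125+y/4); S=lambda x,y:(230+x/4.5,120+y/4.5)
print('mm/px',np.linalg.norm(at_z('t0',(188,208),.17)-at_z('t0',(189,208),.17)))
print('handle top',tri([('t0',T(553,331)),('s0',S(320,93))]))
for z in(.1,.12,.14): print(z,'red',at_z('t0',T(514,250),z),'white',at_z('t0',T(566,252),z), 'white scene',at_z('s0',S(377,221),z))
print('white tri',tri([('t0',T(566,252)),('s0',S(377,221))]))
# jaws corners at z=.208
for n,p in dict(back_l=(475,164),back_r=(580,170),front_l=(472,215),front_r=(583,222)).items(): print(n,at_z('t0',T(*p),.208))
# bed direction
print('bit scene/top', tri([('t0',T(395,160)),('s0',S(583,74))]))
for n,p in dict(a=(310+78/4,125+213/4),b=(310+264/4,125+209/4)).items(): print(n,at_z('t0',p,.05))
```

```text
mm/px 0.0031416155943880366
handle top [0.4424 0.1721 0.201 ]
0.1 red [0.5249 0.2221 0.1   ] white [0.523  0.1783 0.1   ] white scene [0.4866 0.2021 0.1   ]
0.12 red [0.5209 0.2181 0.12  ] white [0.519 0.175 0.12 ] white scene [0.5101 0.181  0.12  ]
0.14 red [0.5169 0.2141 0.14  ] white [0.515  0.1717 0.14  ] white scene [0.5336 0.1598 0.14  ]
white tri [0.5177 0.174  0.1265]
back_l [0.5714 0.2329 0.208 ]
back_r [0.5662 0.1513 0.208 ]
front_l [0.5309 0.2337 0.208 ]
front_r [0.5249 0.148  0.208 ]
bit scene/top [0.5745 0.2957 0.2336]
a [ 0.5655 -0.2988  0.05  ]
b [ 0.5683 -0.4634  0.05  ]
```

Request:
send_rows:
  plan:
    - [[0, 0, 3, 4, -5, 4, 1], [0, 0, 6, 6, -10, 9, 1], [0, 0, 8, 8, -15, 11, 1], [0, 0, 10, 10, -20, 11, 1], [0, 0, 10, 12, -25, 11, 1]]

```text
time: 0.72
position: [0.369, 0.3219, 0.342]
tool_rot: [0.116, 0.993, 0.0, 0.001]
contact_force: [0.6, -0.6, -0.2]
gripper_width: 1.003
grip_force: 0.0
```

Request:
send_rows:
  plan:
    - [[0, 0, 0, 3, -5, 0, 1], [0, 0, 0, 6, -10, 0, 1], [0, 0, 0, 8, -13, 0, 1], [0, 0, 0, 8, -13, 0, 1]]

```text
time: 1.23
position: [0.4495, 0.1915, 0.3409]
tool_rot: [0.119, 0.993, -0.0, -0.0]
contact_force: [-0.5, 0.3, 0.0]
gripper_width: 0.997
grip_force: 0.0
```

Run:
```python
from h import *
np.set_printoptions(precision=4,suppress=True)
snap('wrist','w1'); s=manip.get_state(); print(s['time'],s['position'],s['tool_rot'])
print(ray('w1',(256,192)))
crop('w1',0,0,512,384,1.55,'w1b')
```

```text
1.275 [0.4485 0.1928 0.3409] [ 0.1182  0.993   0.0001 -0.0007]
(array([0.3743, 0.2091, 0.4828]), array([ 0.292 , -0.0831, -0.9529]))
```

View pics/w1b.png

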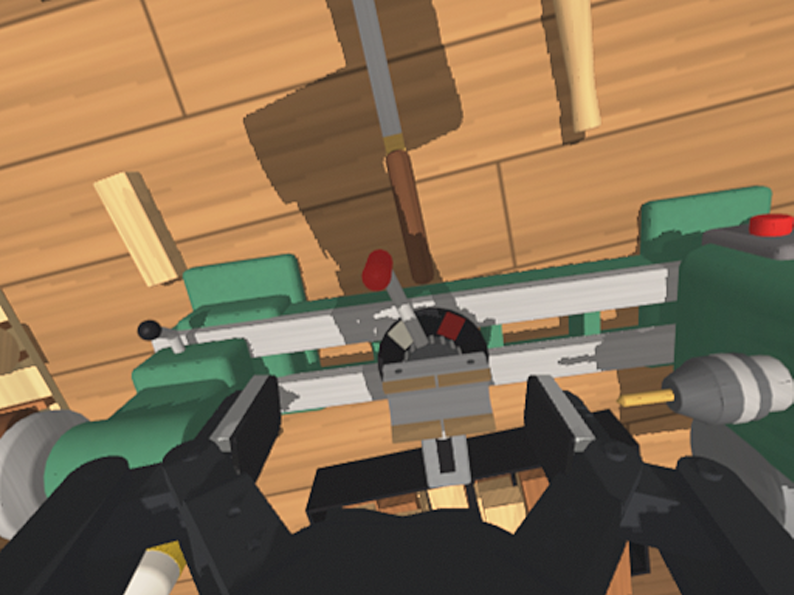

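The lever (handle top (379,255) in this 1.55x view) stands a little clockwise of the white mark (400,333); the red mark is at (452,325). The front jaw strip runs (384,383)-(490,370) and the back one (393,434)-(495,421).

Run:
```python
from h import *
np.set_printoptions(precision=4,suppress=True)
W=lambda x,y:((x+.5)/1.55-.5,(y+.5)/1.55-.5)
f=[at_z('w1',W(*p),.206) for p in((384,383),(490,370))]; b=[at_z('w1',W(*p),.206) for p in((393,434),(495,421))]
print(f,b); c=sum(f+b)/4; print('vseat',c,'yaw',[np.arctan2(-(q[0]-p[0])*1,(q[1]-p[1])) for p,q in(f,b)], 'gap',np.linalg.norm((f[0]+f[1]-b[0]-b[1])/2))
# bed edges z=.1: front edge
for p in((345,306),(676,263),(680,293),(280,350), (285,412),(660,360)): print('bed',at_z('w1',W(*p),.1))
ht=tri([('w1',W(379,256)),('t0',(188.25,207.8)),('s0',(301,140.7))]); print('handle top',ht, at_z('w1',W(379,256),.2))
a=lambda p:np.degrees(np.arctan2(*(p-c)[1::-1]))%360
for z in(.12,.127,.135): 
  r=at_z('w1',W(452,325),z);w=at_z('w1',W(400,333),z); print(z,r,w,a(r),a(w))
print('handle',a(ht),np.linalg.norm((ht-c)[:2]))
bt=tri([('w1',W(622,402)),('t0',(140+35/4,125+40)),('s0',(230+583/4.5,120+74/4.5))]);print('bit',bt, at_z('w1',W(622,402),.225))
```

```text
[array([0.5206, 0.1598, 0.206 ]), array([0.5286, 0.2373, 0.206 ])] [array([0.5646, 0.1556, 0.206 ]), array([0.5718, 0.2335, 0.206 ])]
vseat [0.5464 0.1966 0.206 ] yaw [np.float64(-0.10280095227126557), np.float64(-0.09144930374758205)] gap 0.04383399572380518
bed [0.4877 0.1253 0.1   ]
bed [0.5199 0.435  0.1   ]
bed [0.5504 0.4373 0.1   ]
bed [0.5167 0.0501 0.1   ]
bed [0.5849 0.0325 0.1   ]
bed [0.6169 0.4149 0.1   ]
handle top [0.4364 0.1763 0.1956] [0.429  0.1796 0.2   ]
0.12 [0.5229 0.2202 0.12  ] [0.5193 0.1719 0.12  ] 134.80421326567006 222.31438853492787
0.127 [0.52  0.22  0.127] [0.5165 0.1726 0.127 ] 138.35575654709427 218.70672984516546
0.135 [0.5167 0.2198 0.135 ] [0.5133 0.1734 0.135 ] 141.95181071874435 214.96382479036086
handle 190.46181803649984 0.11183407132807417
bit [0.5682 0.3075 0.227 ] [0.5641 0.3202 0.225 ]
```

Request:
send_rows:
  plan:
    - [[0, 0, 0, -1, -1.6, -5, 1], [0, 0, 0, -1, -1.6, -10, 1], [0, 0, 0, -1, -1.6, -15, 1], [0, 0, 0, -1, -1.6, -18.2, 1], [0, 0, 0, -1, -1.6, -18.2, 1]]

```text
time: 1.9
position: [0.4356, 0.1783, 0.1574]
tool_rot: [0.116, 0.993, -0.001, -0.003]
contact_force: [0.5, 0.1, 0.8]
gripper_width: 0.996
grip_force: 0.0
```

Request:
send_rows:
  plan:
    - [[0, 0, 0, 0, 0, 0, 0], [0, 0, 0, 0, 0, 0, 0], [0, 0, 0, 0, 0, 0, 0], [0, 0, 0, 0, 0, 0, 0], [0, 0, 0, 0, 0, 0, 0]]
  force: 25

```text
time: 2.52
position: [0.4383, 0.1772, 0.1602]
tool_rot: [0.117, 0.993, -0.0, 0.0]
contact_force: [-1.2, -0.7, 6.6]
gripper_width: 0.239
grip_force: 25.4
```

Request:
send_rows:
  plan:
    - [[0, 0, 0, 0, 0, 0.3, 0], [0, 0, 0, -0.17, 1.8, 0.3, 0], [0, 0, 0, -0.05, 3.6, 0.3, 0], [0, 0, 0, 0.37, 5.4, 0.3, 0], [0, 0, 0, 0.37, 5.4, 0.3, 0]]

```text
time: 3.15
position: [0.4369, 0.2316, 0.1604]
tool_rot: [0.118, 0.993, -0.001, -0.006]
contact_force: [-5.5, 2.3, -6.6]
gripper_width: 0.233
grip_force: 27.0
```

Request:
send_rows:
  plan:
    - [[0, 0, 0, 0.5, 1.3, -0.2, 0], [0, 0, 0, 1.0, 2.4, -0.2, 0], [0, 0, 0, 1.0, 2.4, -0.2, 0]]

```text
time: 3.52
position: [0.4483, 0.2559, 0.16]
tool_rot: [0.118, 0.993, -0.0, -0.004]
contact_force: [-6.0, 1.7, 3.8]
gripper_width: 0.233
grip_force: 28.2
```

Run:
```python
from h import *
np.set_printoptions(precision=4,suppress=True)
snap('wrist','w2');snap('top','t2');snap('scene','s2'); s=manip.get_state(); print(s['time'],s['position'],s['contact_force'])
im=lambda f,x0,y0,x1,y1,k:cv2.resize(cv2.imread(f'pics/{f}.png')[y0:y1,x0:x1],None,fx=k,fy=k,interpolation=2)
a=im('w2',180,120,380,260,4)[:,:800]
b=im('t2',150,150,230,220,5); c=im('s2',270,120,350,190,5)[:,:400]
cv2.imwrite('pics/c3.png',cv2.resize(np.vstack([a,np.hstack([b,c])]),None,fx=.65,fy=.65))
```

```text
3.675 [0.4483 0.2559 0.16  ] [-5.1884  2.253   2.3048]
```

View pics/c3.png

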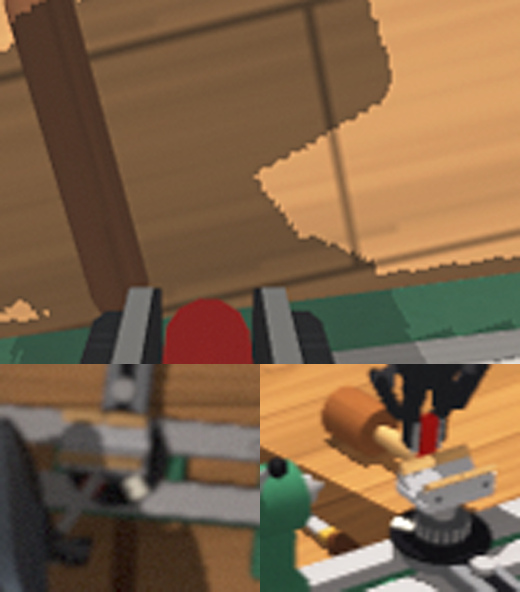

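The handle is gripped and follows; I swing a bit further, release, and check from above.

Request:
send_rows:
  plan:
    - [[0, 0, 0, 0.7, 1.0, -0.0, 0], [0, 0, 0, 0.7, 1.0, 0, 0], [0, 0, 0, 0.7, 1.0, 0, 0], [0, 0, 0, 0.7, 1.0, 0, 0], [0, 0, 0, 0.7, 1.0, 0, 0.8]]

```text
time: 4.3
position: [0.4593, 0.2656, 0.1605]
tool_rot: [0.117, 0.993, 0.0, 0.0]
contact_force: [-0.3, -0.2, -0.3]
gripper_width: 0.436
grip_force: 0.0
```

Request:
send_rows:
  plan:
    - [[0, 0, 0, 0, 0, 0, 0.8], [0, 0, 0, 0, 0, 3, 0.8], [0, 0, 0, 0, 0, 8, 0.8], [0, 0, 0, -2, -3, 14, 1], [0, 0, 0, -2, -6, 18, 1]]

```text
time: 4.92
position: [0.4388, 0.2052, 0.3426]
tool_rot: [0.116, 0.993, 0.0, 0.001]
contact_force: [0.6, -0.0, -0.2]
gripper_width: 1.003
grip_force: 0.0
```

Run:
```python
from h import *
np.set_printoptions(precision=4,suppress=True)
snap('wrist','w3');snap('top','t3');snap('scene','s3'); s=manip.get_state(); print(s['time'],s['position'],s['contact_force'])
im=lambda f,x0,y0,x1,y1,k:cv2.resize(cv2.imread(f'pics/{f}.png')[y0:y1,x0:x1],None,fx=k,fy=k,interpolation=2)
a=im('w3',180,120,380,320,3)
c=im('s3',280,125,345,195,3)
a=np.hstack([a,np.zeros((600,195,3),np.uint8)]);a[:210,600:]=c
cv2.imwrite('pics/c4.png',a)
```

```text
5.075 [0.441  0.2048 0.3436] [-0.5118  0.0497  0.1505]
```

View pics/c4.png

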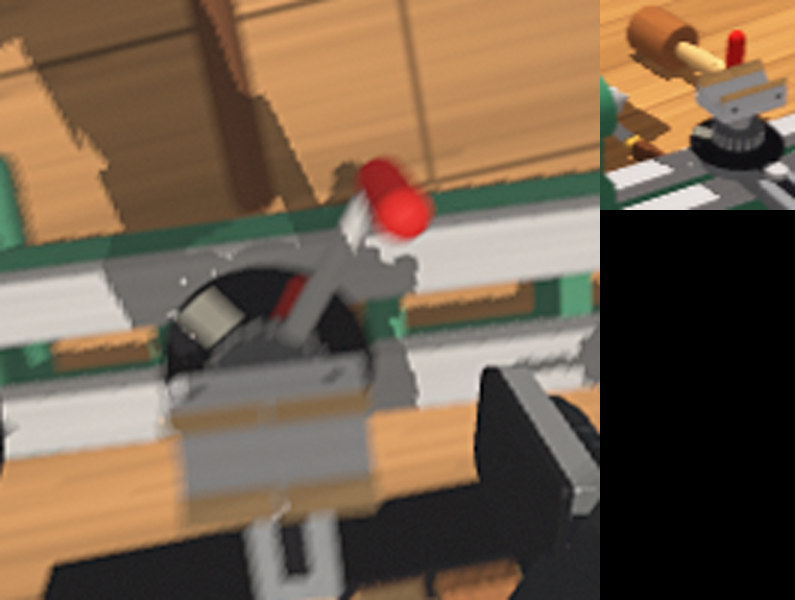

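Lever now over the red mark with some red visible on its left at (289,297); handle top at (403,212) in the crop, white mark centre (211,318).

Run:
```python
from h import *
np.set_printoptions(precision=4,suppress=True)
W=lambda x,y:((x+.5)/3-.5+180,(y+.5)/3-.5+120)
S=lambda x,y:((x-600+.5)/3-.5+280,(y+.5)/3-.5+125)
ht=tri([('w3',W(403,212)),('s3',S(736,32))]);print('top',ht,at_z('w3',W(403,212),.199))
f=[at_z('w3',W(*p),.207) for p in((175,421),(368,397))]; b=[at_z('w3',W(*p),.207) for p in((187,514),(373,487))]
c=sum(f+b)/4; print(f,b,'c',c,[np.arctan2((q[0]-p[0]),(q[1]-p[1])) for p,q in(f,b)])
a=lambda p,c:np.degrees(np.arctan2(*(p-c)[1::-1]))%360
hb=at_z('w3',W(368,172),.142); print('foot',hb)
# disc outline at unknown z: fit: left extreme (166,372), right (373,372), top (270,266)
for z in(.12,.13,.14):
  l,r,t=[at_z('w3',W(*p),z) for p in((168,365),(373,360),(268,266))]
  P=np.array([l,r,t])[:,:2]; A=np.c_[2*P,np.ones(3)]; s=np.linalg.solve(A,(P**2).sum(1)); cc=np.r_[s[:2],0]
  w=at_z('w3',W(211,318),z); rd=at_z('w3',W(289,298),z)
  print(z,'disc c',cc,'R',np.linalg.norm(l-np.r_[s[:2],z]),'white',a(w,cc),a(w,c),'redL',a(rd,cc),a(rd,c),'handle',a(ht,cc),a(ht,c))
```

```text
top [0.4633 0.2607 0.2039] [0.4643 0.2603 0.199 ]
[array([0.5247, 0.1589, 0.207 ]), array([0.5317, 0.2335, 0.207 ])] [array([0.5673, 0.1527, 0.207 ]), array([0.5721, 0.228 , 0.207 ])] c [0.5489 0.1933 0.207 ] [np.float64(0.09304416614720909), np.float64(0.06345792231766595)]
foot [0.4631 0.2564 0.142 ]
0.12 disc c [0.5539 0.1936 0.    ] R 0.05086947915199685 white 217.58421536680603 222.36725357501305 redL 152.60424475656137 147.84768728344073 handle 143.47457118294955 141.77538166734843
0.13 disc c [0.5487 0.1944 0.    ] R 0.04947284157093095 white 217.58421536680524 215.9732848809714 redL 152.60424475656174 151.18946593175133 handle 142.1549669765057 141.77538166734843
0.14 disc c [0.5435 0.1952 0.    ] R 0.04807620398986519 white 217.5842153668066 210.4771178590173 redL 152.60424475656157 153.84839099188784 handle 140.71760963910376 141.77538166734843
```

Collar sits at about 142°, the red mark's centre at about 141–143°: locked. The V centre is about (0.5485, 0.1945). Now over to the walnut.

Request:
send_rows:
  plan:
    - [[0, 0, -10, 0, -5, 1, 1], [0, 0, -20, 1, -11, 2, 1], [0, 0, -30, 2, -17, 2, 1], [0, 0, -40, 4, -23, 2, 1], [0, 0, -50, 6, -29, 2, 1]]

```text
time: 5.7
position: [0.499, -0.0846, 0.3591]
tool_rot: [0.528, 0.849, 0.0, -0.001]
contact_force: [1.5, 0.8, 0.1]
gripper_width: 1.002
grip_force: 0.0
```

Request:
send_rows:
  plan:
    - [[0, 0, -10, 1.5, -6, 0, 1], [0, 0, -20, 3, -12, 0, 1], [0, 0, -25.5, 5, -18, 0, 1], [0, 0, -25.5, 6.6, -24, -3, 1], [0, 0, -25.5, 6.6, -29.5, -7, 1]]

```text
time: 6.32
position: [0.5658, -0.37, 0.2955]
tool_rot: [0.7, 0.714, 0.0, 0.001]
contact_force: [-0.6, 0.7, -0.5]
gripper_width: 0.997
grip_force: 0.0
```

Run:
```python
from h import *
np.set_printoptions(precision=4,suppress=True)
snap('wrist','w4'); s=manip.get_state(); print(s['time'],s['position'],s['tool_rot'],s['contact_force'])
print(ray('w4',(256,192)))
```

```text
6.375 [ 0.5624 -0.3754  0.2879] [ 0.702   0.7122 -0.0022 -0.0031] [ 0.9716 -4.357  -4.3334]
(array([ 0.5644, -0.2931,  0.4373]), array([-0.0046, -0.3039, -0.9528]))
```

View pics/w4.png

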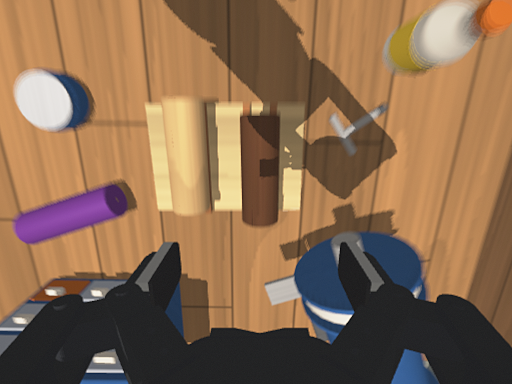

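The walnut spans columns 241–279, rows 115–225 in this wrist view, maple to its left, purple decoy at (72,214).

Run:
```python
from h import *
np.set_printoptions(precision=4,suppress=True)
for p in((262,130),(260.5,205)): print(at_z('w4',p,.055))
for p in((262,116),(260.5,224)): print([at_z('w4',p,z) for z in(.05,.078)])
s=manip.get_state(); print(s['position'])
```

```text
[ 0.5694 -0.3255  0.055 ]
[ 0.5696 -0.4353  0.055 ]
[array([ 0.5691, -0.3072,  0.05  ]), array([ 0.5687, -0.3062,  0.078 ])]
[array([ 0.5703, -0.4685,  0.05  ]), array([ 0.5699, -0.4558,  0.078 ])]
[ 0.5624 -0.3754  0.2879]
```

Request:
send_rows:
  plan:
    - [[0, 0, -1, 0.4, -0.3, -5, 1], [0, 0, -1, 0.4, -0.3, -10, 1], [0, 0, -1, 0.4, -0.3, -15, 1], [0, 0, -1, 0.4, -0.3, -17, 1], [0, 0, -1, 0.4, -0.3, -17, 1]]

```text
time: 7.0
position: [0.5678, -0.37, 0.1254]
tool_rot: [0.707, 0.708, -0.0, -0.002]
contact_force: [0.9, -0.5, 0.7]
gripper_width: 1.003
grip_force: 0.0
```

Run:
```python
from h import *
np.set_printoptions(precision=4,suppress=True)
snap('wrist','w5'); s=manip.get_state(); print(s['time'],s['position'],s['tool_rot'],s['contact_force'])
```

```text
7.05 [ 0.5689 -0.3711  0.1276] [0.7065 0.7077 0.     0.0002] [ 0.6683 -1.9068  0.8783]
```

View pics/w5.png

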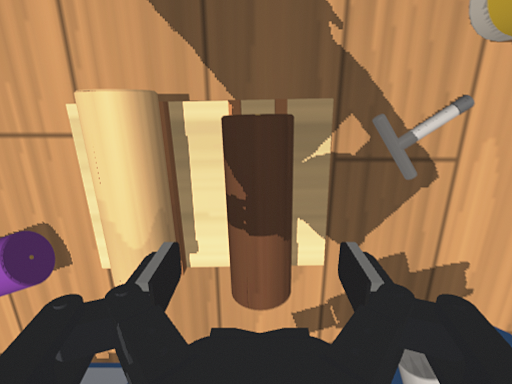

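The walnut's +y end is at row 115 (cols 222–294), its −y end at row 308 (cols 232–291); both fingers straddle it in x.

Run:
```python
from h import *
np.set_printoptions(precision=4,suppress=True)
for p in((257.8,130),(261,260)): print('axis',at_z('w5',p,.06))
for p in((258,115),(261,308)): print([at_z('w5',p,z) for z in(.05,.064,.078)])
print(ray('w5',(256,192))[0])
```

```text
axis [ 0.5668 -0.3105  0.06  ]
axis [ 0.5695 -0.4207  0.06  ]
[array([ 0.5669, -0.3001,  0.05  ]), array([ 0.567 , -0.2996,  0.064 ]), array([ 0.5671, -0.2992,  0.078 ])]
[array([ 0.5698, -0.4796,  0.05  ]), array([ 0.5697, -0.4676,  0.064 ]), array([ 0.5696, -0.4557,  0.078 ])]
[ 0.5684 -0.2935  0.2675]
```

Request:
send_rows:
  plan:
    - [[0, 0, 1, 0, -0.9, 0, 1], [0, 0, 1, 0, -0.9, -4, 1], [0, 0, 1, 0, -0.9, -8, 1], [0, 0, 1, 0, -0.9, -9.4, 1], [0, 0, 1, 0, -0.9, -9.4, 1]]

```text
time: 7.68
position: [0.5687, -0.3806, 0.034]
tool_rot: [0.7, 0.714, -0.0, 0.0]
contact_force: [-0.3, 1.0, 1.0]
gripper_width: 1.001
grip_force: 0.0
```

Request:
send_rows:
  plan:
    - [[0, 0, 0, 0, 0, 0, 0.3], [0, 0, 0, 0, 0, 0, 0.3], [0, 0, 0, 0, 0, 0, 0.3], [0, 0, 0, 0, 0, 0, 0.3], [0, 0, 0, 0, 0, 0, 0.3]]
  force: 60

```text
time: 8.3
position: [0.5676, -0.3812, 0.0363]
tool_rot: [0.7, 0.714, -0.001, 0.001]
contact_force: [-4.4, -1.0, 8.5]
gripper_width: 0.636
grip_force: 62.9
```

Request:
send_rows:
  plan:
    - [[0, 0, 0, 0, 0, 3, 0.3], [0, 0, 0, 0, 0, 9, 0.3], [0, 0, 0, 0, 0, 15, 0.3], [0, 0, 0, 0, 0, 21, 0.3], [0, 0, 0, 0, 0, 27, 0.3]]

```text
time: 8.93
position: [0.568, -0.3796, 0.3063]
tool_rot: [0.7, 0.714, 0.0, 0.001]
contact_force: [0.6, -0.4, -1.9]
gripper_width: 0.636
grip_force: 64.4
```

Request:
send_rows:
  plan:
    - [[0, 0, 0, 0, 0, 5, 0.3], [0, 0, 0, 0, 2, 9, 0.3], [0, 0, -2, -0.5, 7, 9.5, 0.3], [0, 0, -4, -1, 13, 9.5, 0.3], [0, 0, -6, -1, 19, 9.5, 0.3]]

```text
time: 9.55
position: [0.5574, -0.1881, 0.3994]
tool_rot: [0.738, 0.675, 0.0, 0.0]
contact_force: [0.3, 0.1, -1.8]
gripper_width: 0.633
grip_force: 64.7
```

Request:
send_rows:
  plan:
    - [[0, 0, 0, -0.3, 6, 0, 0.3], [0, 0, 0, -0.6, 12, 0, 0.3], [0, 0, 0, -1, 18, 0, 0.3], [0, 0, 0, -1, 24, 0, 0.3], [0, 0, 0, -1, 30, 0, 0.3]]

```text
time: 10.18
position: [0.5475, 0.1119, 0.3994]
tool_rot: [0.737, 0.676, 0.001, 0.001]
contact_force: [1.5, 0.0, -2.2]
gripper_width: 0.637
grip_force: 64.7
```

Request:
send_rows:
  plan:
    - [[0, 0, 0, 0, 5, 0, 0.3], [0, 0, 0, 0.1, 8.2, -3, 0.3], [0, 0, 0, 0.1, 8.2, -9, 0.3], [0, 0, 0, 0.1, 8.2, -13.5, 0.3], [0, 0, 0, 0.1, 8.2, -13.5, 0.3]]

```text
time: 10.8
position: [0.5462, 0.1917, 0.2604]
tool_rot: [0.737, 0.676, -0.004, -0.003]
contact_force: [0.3, 0.0, -1.5]
gripper_width: 0.633
grip_force: 64.4
```

Run:
```python
from h import *
np.set_printoptions(precision=4,suppress=True)
snap('wrist','w6');snap('top','t6');snap('scene','s6'); s=manip.get_state(); print(s['time'],s['position'],s['tool_rot'],s['contact_force'])
im=lambda f,x0,y0,x1,y1,k:cv2.resize(cv2.imread(f'pics/{f}.png')[y0:y1,x0:x1],None,fx=k,fy=k,interpolation=2)
a=im('w6',156,60,356,310,2)
c=im('s6',280,95,380,195,4)
cv2.imwrite('pics/c6.png',np.hstack([a,np.vstack([c,np.zeros((100,400,3),np.uint8)])]))
```

```text
10.95 [0.5511 0.1922 0.2661] [0.7369 0.676  0.0021 0.0014] [-0.0572  0.3683 -1.1877]
```

View pics/c6.png

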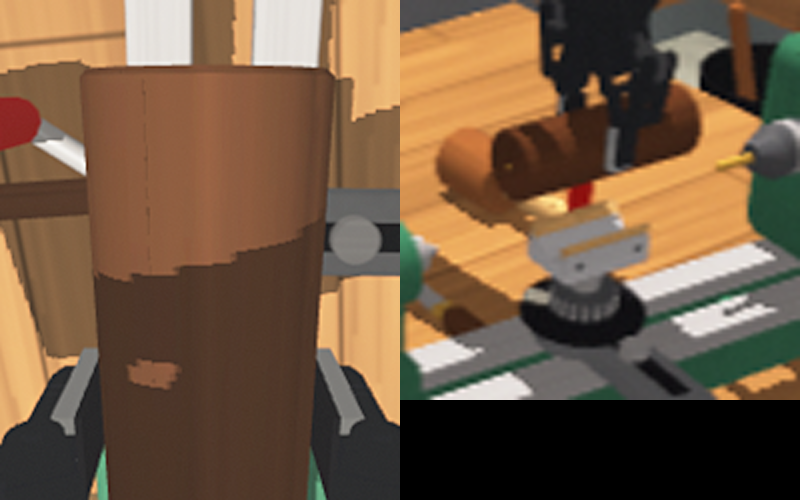

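The blank hangs parallel over the V (scene crop), bit clear of its end; bed rails at the top of the wrist crop (outer edges 125 and 321) give the lathe centreline.

Run:
```python
from h import *
np.set_printoptions(precision=4,suppress=True)
W=lambda x,y:((x+.5)/2-.5+156,(y+.5)/2-.5+60)
for y in(5,60):
  l,r=at_z('w6',W({5:125,60:125}[y],y),.1),at_z('w6',W({5:321.5,60:321}[y],y),.1); print(l,r,(l+r)/2)
for y in(80,400):
  e=(82,332) if y==80 else (100,313)
  l,r=[at_z('w6',W(x,y),.285) for x in e]; print('blank',l,r,(l+r)/2)
s=manip.get_state(); print(s['position'])
```

```text
[0.514 0.313 0.1  ] [0.6128 0.3044 0.1   ] [0.5634 0.3087 0.1   ]
[0.5106 0.2871 0.1   ] [0.612  0.2783 0.1   ] [0.5613 0.2827 0.1   ]
blank [0.5281 0.2727 0.285 ] [0.5788 0.2683 0.285 ] [0.5535 0.2705 0.285 ]
blank [0.521  0.1986 0.285 ] [0.573  0.1944 0.285 ] [0.547  0.1965 0.285 ]
[0.5511 0.1922 0.2661]
```

Request:
send_rows:
  plan:
    - [[0, 0, 0, 0, 0, 0, 0.3], [0, 0, 0, 0, 0, 0, 0.3], [0, 0, 0, 0, 0, 0, 0.3]]

```text
time: 11.32
position: [0.5497, 0.192, 0.2643]
tool_rot: [0.737, 0.676, 0.001, 0.0]
contact_force: [-0.2, 0.3, -1.8]
gripper_width: 0.635
grip_force: 64.4
```

Run:
```python
from h import *
np.set_printoptions(precision=4,suppress=True)
c=snap('wrist','w7'); s=manip.get_state(); print(s['time'],s['position'],s['tool_rot'],s['contact_force'])
im=c['color'].astype(int)
sat=im.max(2)-im.min(2)
for r in(64,75,85):
  x=np.where((sat[r,200:335]<25)&(im[r,200:335].min(1)>120))[0]+200; print(r,'rail',x)
for r in(110,150,200,240):
  row=im[r]; x=np.where((row[:,0]<150)&(row[:,0]-row[:,2]>25)&(row[:,0]>40))[0]; x=x[(x>180)&(x<335)]; print(r,x.min(),x.max(),len(x), [tuple(row[k]) for k in (x.min()-2,x.min()+2)])
```

```text
11.375 [0.5495 0.192  0.264 ] [0.7369 0.6761 0.0004 0.0002] [-0.7831 -0.0885 -2.4162]
64 rail [214 215 216 217 218 219 220 221 222 223 224 225 226 227 228 229 230 231
 232 233 234 235 236 237 238 239 240 241 242 243 244 245 277 278 279 280
 281 282 283 284 285 286 287 288 289 290 291 292 293 294 295 296 297 298
 299 300 301 302 303 304 305 306 307 308 309]
75 rail [214 215 216 217 218 219 220 221 222 223 224 225 226 227 228 229 230 231
 232 233 234 235 236 237 238 239 240 241 242 243 244 245 276 277 278 279
 280 281 282 283 284 285 286 287 288 289 290 291 292 293 294 295 296 297
 298 299 300 301 302 303 304 305 306 307 308]
85 rail [215 216 217 218 219 220 221 222 223 224 225 226 227 228 229 230 231 232
 233 234 235 236 237 238 239 240 241 242 243 244 245 276 277 278 279 280
 281 282 283 284 285 286 287 288 289 290 291 292 293 294 295 296 297 298
 299 300 301 302 303 304 305 306 307 308]
110 181 328 138 [(np.int64(130), np.int64(97), np.int64(66)), (np.int64(128), np.int64(95), np.int64(64))]
150 181 334 141 [(np.int64(112), np.int64(83), np.int64(58)), (np.int64(101), np.int64(74), np.int64(52))]
200 181 322 142 [(np.int64(135), np.int64(100), np.int64(69)), (np.int64(129), np.int64(97), np.int64(66))]
240 205 313 109 [(np.int64(128), np.int64(128), np.int64(125)), (np.int64(72), np.int64(50), np.int64(38))]
```

Run:
```python
from h import *
np.set_printoptions(precision=4,suppress=True)
m=[]
for r,a,b in((64,213.5,309.5),(75,213.5,308.6),(85,214.2,308.5)):
  c=(at_z('w7',(a,r),.1)+at_z('w7',(b,r),.1))/2; m.append(c); print('bed',c, c[0]-(c[1]-.192)*.09)
for r,a,b in((100,197,321.5),(240,205,313)):
  c=(at_z('w7',(a,r),.28)+at_z('w7',(b,r),.28))/2; print('blank',c)
print(ray('w7',(256,192)))
```

```text
bed [0.5627 0.3086 0.1   ] 0.5522481241484967
bed [0.5614 0.2983 0.1   ] 0.5518411924804193
bed [0.5609 0.2886 0.1   ] 0.5522091786334169
blank [0.5568 0.2708 0.28  ]
blank [0.5508 0.2028 0.28  ]
(array([0.5564, 0.2686, 0.4061]), array([-0.0364, -0.3008, -0.9531]))
```

Request:
send_rows:
  plan:
    - [[0, 0, 0, 0.1, 0.2, -1, 0.3], [0, 0, 0, 0.1, 0.2, -3, 0.3], [0, 0, 0, 0.1, 0.2, -4, 0.3], [0, 0, 0, 0.1, 0.2, -4.7, 0.3], [0, 0, 0, 0.1, 0.2, -4.7, 0.3]]

```text
time: 12.0
position: [0.5502, 0.194, 0.2159]
tool_rot: [0.737, 0.676, -0.0, -0.0]
contact_force: [-0.8, -0.7, -1.8]
gripper_width: 0.635
grip_force: 64.6
```

Request:
send_rows:
  plan:
    - [[0, 0, 0, 0, 0, -0.1, 0.3], [0, 0, 0, 0, 0, -0.2, 0.3], [0, 0, 0, 0, 0, -0.3, 0.3], [0, 0, 0, 0, 0, -0.3, 0.3]]

```text
time: 12.5
position: [0.5503, 0.194, 0.2135]
tool_rot: [0.737, 0.676, 0.0, 0.0]
contact_force: [-0.6, 0.2, -1.9]
gripper_width: 0.629
grip_force: 64.6
```

Request:
send_rows:
  plan:
    - [[0, 0, 0, 0, 0, -0.1, 0.3], [0, 0, 0, 0, 0, -0.2, 0.3], [0, 0, 0, 0, 0, -0.2, 0.3]]

```text
time: 12.88
position: [0.551, 0.1941, 0.212]
tool_rot: [0.737, 0.676, 0.001, 0.0]
contact_force: [0.6, 0.3, 0.7]
gripper_width: 0.632
grip_force: 65.2
```

Request:
send_rows:
  plan:
    - [[0, 0, 0, 0.05, 0, -0.1, 0.3], [0, 0, 0, 0.05, 0, -0.15, 0.3], [0, 0, 0, 0.05, 0, -0.15, 0.3], [0, 0, 0, 0.05, 0, -0.15, 0.3]]

```text
time: 13.38
position: [0.5511, 0.1941, 0.2119]
tool_rot: [0.737, 0.676, 0.001, 0.0]
contact_force: [-2.1, -0.8, 8.8]
gripper_width: 0.636
grip_force: 65.9
```

Request:
send_rows:
  plan:
    - [[0, 0, 0, -0.03, 0, -0.1, 0.3], [0, 0, 0, -0.03, 0, -0.1, 0.3], [0, 0, 0, -0.03, 0, -0.1, 0.3], [0, 0, 0, -0.03, 0, -0.1, 0.3]]

```text
time: 13.88
position: [0.5511, 0.1941, 0.2118]
tool_rot: [0.737, 0.676, 0.001, 0.001]
contact_force: [-3.4, -1.8, 13.6]
gripper_width: 0.634
grip_force: 66.5
```

Run:
```python
from h import *
np.set_printoptions(precision=3,suppress=True)
for i in range(6):
  camera('top'); s=manip.get_state(); print(s['time'],s['position'],s['tool_rot'],s['contact_force'],s['torque'],s['grip_force'])
```

```text
13.925 [0.551 0.194 0.212] [0.737 0.676 0.001 0.001] [-2.79  -1.096 12.638] [-0.143  0.654 -0.257] 66.47154808044434
13.975 [0.551 0.194 0.212] [0.737 0.676 0.001 0.001] [-3.341 -1.475 13.318] [-0.103  0.647 -0.268] 66.47114396095276
14.025 [0.551 0.194 0.212] [0.737 0.676 0.001 0.001] [-2.99  -0.34  13.816] [-0.158  0.625 -0.242] 66.4708149433136
14.075 [0.551 0.194 0.212] [0.737 0.676 0.001 0.001] [-2.992 -1.39  13.286] [-0.127  0.622 -0.321] 66.47095799446106
14.125 [0.551 0.194 0.212] [0.737 0.676 0.001 0.001] [-2.739 -0.311 13.425] [-0.125  0.582 -0.191] 66.47085070610046
14.175 [0.551 0.194 0.212] [0.737 0.676 0.001 0.001] [-4.014 -1.018 13.479] [-0.14   0.669 -0.256] 66.47037148475647
```

Request:
send_rows:
  plan:
    - [[0, 0, 0, -0.06, 0, -0.02, 0.3], [0, 0, 0, -0.06, 0, -0.02, 0.3], [0, 0, 0, -0.06, 0, -0.02, 0.3], [0, 0, 0, -0.06, 0, -0.02, 0.3]]

```text
time: 14.68
position: [0.5511, 0.1941, 0.2118]
tool_rot: [0.737, 0.676, 0.002, 0.001]
contact_force: [-2.8, -1.3, 13.9]
gripper_width: 0.632
grip_force: 66.4
```

Run:
```python
from h import *
np.set_printoptions(precision=4,suppress=True)
f=[]
for i in range(8):
  camera('top'); s=manip.get_state(); f.append(np.r_[s['contact_force'],s['torque']])
print(s['time'],s['position'],s['tool_rot'],np.mean(f,0),s['qvel'])
```

```text
15.075 [0.5511 0.1941 0.2118] [0.7371 0.6758 0.0016 0.0011] [-2.4029 -0.9956 13.6814 -0.1359  0.5202 -0.246 ] [0.0006 0.0004 0.0006 0.0009 0.0008 0.0012]
```

Request:
send_rows:
  plan:
    - [[0, 0, 0, -0.15, 0, -0.03, 0.3], [0, 0, 0, -0.15, 0, -0.03, 0.3], [0, 0, 0, -0.15, 0, -0.03, 0.3], [0, 0, 0, -0.15, 0, -0.03, 0.3]]

```text
time: 15.58
position: [0.5511, 0.1941, 0.2119]
tool_rot: [0.737, 0.676, 0.003, 0.002]
contact_force: [-0.4, -0.7, 13.0]
gripper_width: 0.631
grip_force: 66.2
```

Run:
```python
from h import *
np.set_printoptions(precision=4,suppress=True)
f=[]
for i in range(8):
  camera('top'); s=manip.get_state(); f.append(np.r_[s['contact_force'],s['torque']])
print(s['time'],s['position'],s['tool_rot'],np.mean(f,0))
snap('wrist','w8'); snap('scene','s8')
im=np.load('pics/w8.npz')['color'].astype(int)
for r in(64,85):
  sat=np.ptp(im[r],axis=1); x=np.where((sat<25)&(im[r].min(1)>120))[0]; x=x[(x>190)&(x<335)]
  print(r,x.min(),x.max())
```

```text
15.975 [0.5511 0.1941 0.2119] [0.7371 0.6758 0.0029 0.0022] [-0.1669 -1.3762 13.2302 -0.1428  0.1525 -0.2295]
64 202 317
85 203 316
```

Request:
send_rows:
  plan:
    - [[0, 0, 0, -0.02, 0, -0.04, 0.3], [0, 0, 0, -0.02, 0, -0.04, 0.3], [0, 0, 0, -0.02, 0, -0.04, 0.3], [0, 0, 0, -0.02, 0, -0.04, 0.3], [0, 0, 0, -0.02, 0, -0.04, 0.3]]

```text
time: 16.7
position: [0.5511, 0.1941, 0.2119]
tool_rot: [0.737, 0.676, 0.003, 0.002]
contact_force: [-0.2, -1.1, 14.8]
gripper_width: 0.635
grip_force: 66.6
```

Run:
```python
from h import *
s=manip.get_state(); print(s['time'],s['position'],s['contact_force'],s['grip_force'])
print(order.hand_in())
```

```text
16.7 [0.55109275 0.194078   0.21185709] [-0.21255081 -1.13214413 14.75591547] 66.5526831150055
the job is handed in; nothing more can be done
None
```

I handed the job in at 16.7 s, and the hand-in returned no verdict: the collar lever is at the red mark (by camera), and the walnut blank lies in the V, still gripped and pressed down with about 15 N, with almost no sideways force (0.2 N).

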